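# Wedge the rocking bench scale

### The arm

A 6-joint arm with a two-finger parallel gripper is mounted at the origin on the work surface. World frame = base frame: x ahead of the robot, y to its left, z up, the work surface at z = 0. Lengths are in m, angles in rad, forces in N, time in s.
With the tool pointing down it reaches from about 0.3 to 0.875 m from the base axis. Payload 6.4 kg.
Tool frame: the origin (TCP) lies between the finger pads; the fingertips stand 19 mm ahead of it and the grasp point (between the pads) is the TCP (ctrl.tips_ahead is the z of the fingertips in the tool frame, in m); z points along the fingers, y is the line along which they close (so a half turn about z gives the same grasp; the last joint's range is limited). The gripper opens to 85 mm and grips with 20 to 120 N. Pads are 22 mm wide; open, the fingers measure 114 mm over their backs; the gripper's body (76 mm by 85 mm) begins 54 mm behind the grasp point. The pads swing forward as they close: fully open they stand 13 mm farther back than shut.
Start: joints at [1.028, 0.181, 1.607, -0, 1.354, -0.206], TCP at [0.19, 0.543, 0.25] pointing down, gripper open.
Joint ranges: [-2.99, 2.99], [-0.89, 2.07], [0.3, 2.58], [-1.14, 4.28], [0, 2.63], [-3.12, 3.12]. Speed limits (rad/s): [2.57, 2.57, 3.01, 3.14, 3.14, 3.14].

### API

Orientations are given as a unit quaternion [w, x, y, z].
In Python, from bench import readout, vision, ctrl gives the robot as it stands.
- The arm moves only by the tool play_rows, never from a script. Its arguments are lists of equal length, an entry for each row: "xyz": the shift along the tool's x, y, z in mm, a list of three; "rot": the turn, a rotation vector about the tool's x, y, z in rad, a list of three; "grip": the opening, from 0 (shut) to 1 (fully open). In form: {"xyz": [[x, y, z], ...], "rot": [[rx, ry, rz], ...], "grip": [grip, ...]}. A call has exactly 10 rows; each row is the pose to reach, as a shift and turn from the pose commanded when the call began, along the tool's axes at that moment; what a row does not reach only later rows make up. A row lasts 1/8 s, in which the tool goes at most 62.5 mm and 10.7 degrees, less where a joint would pass 70% of its speed; a pose out of reach is approached as far as the arm can. A call with a gripper value outside its range is refused whole. The fingers move at their own pace and stop on an object; the grip force is fixed at half the most. Time passes only in rows, so rows that repeat a pose let the fingers close, or fill a call up. It gives the time, the measured TCP pose, the force, the opening and the grip force at its end, in the units of the state.
- readout.get_obs(): the state, without advancing time (a new reading comes with each control period).
- vision.camera(name): name is "scene" or "top" or "wrist"; returns a dict with "color" (384x512x3 uint8, red, green, blue), "depth" (384x512 float32, m along the optical axis (not along the pixel's ray), 0 where there is no reading), "camera_matrix" (3x3 intrinsics, pixels), "extrinsics" (4x4, takes a point from camera to world coordinates); the wrist camera has in their place "hand_eye" (4x4, takes a point from camera to tool coordinates, whose origin is the TCP and whose axes are the flange's). Camera axes: x right, y down, z forward; pixel columns grow to the right and rows downward; lengths in m; the calibration is good to about 2 mm. The wrist camera is an equidistant fisheye: a pixel r from the principal point sees the ray r / f radians off the axis. A picture is of the moment at which its call begins: read the wrist's pose just before it.
- ctrl.hand_in(): hands the job in; it is judged then, once.
The state is a dict: "time_s": time; "q": joint angles; "dq": joint speeds; "joint_efforts": joint torques, N m; "eef_pos": TCP position; "eef_rot": TCP orientation; "wrist_force": force on the tool from outside, world axes, zero at the start; "torque": the same for the moment, N m; "opening": opening from 0.0 (shut) to 1.0 (fully open); "grasp_force": force on a finger pad.
Only numpy, scipy, OpenCV 4.12 (cv2) and the standard library are available. Lean on these libraries where they do the work, as an engineer would, in place of code of your own. Each camera call takes 0.05 s, during which the arm holds its last target. There are 200 camera calls.

### The job

The bench scale rocks because one of its four feet is too short, and it leans on that corner. Push the wooden wedge along the bench, thin end first, under the short foot until the scale stands level and no longer rocks, then let go and move clear with the wedge left bearing that foot. Only push the wedge: do not pick it up or tip it over, do not lean on the scale, and leave the other things where they are.

Things in the scene. Friction and masses are not known exactly. Their poses are not given: they have to be found in the camera images.
- scale: Grey bench scale, body 210 (x) x 135 (y) x 40 mm, underside 22 mm over the bench, black display at its -x end. Origin on the bench under its middle; axes stay upright. Four feet, black 40 mm rubber balls, at x = +-75, y = +-85 mm, under lugs 36 mm wide that end 18 mm beyond them in y, 40 to 52 mm high. It cannot slide, only rock about the line through feet (-75, -85) and (75, 85).
- rocker (a joint): Lean of the scale, rad: 0 = level, the three good feet on the bench (a hard stop, it cannot go below); 0.07 = leaning fully onto the short foot's corner, where it rests by its own weight (3 to 5 N on that foot). Moves freely and falls back to 0.07 unless the short foot is held up.
- wedge: Pale wooden wedge flat on the bench, 80 g, 130 (x) x 45 (y) mm, top sloping evenly from 22 mm high at the thick end (x = -65 mm, upright end face) to 1.5 mm at the thin end (x = +65). Origin: middle of its underside. Starts on the scale's +y side, pointing roughly at the short foot. Level when the foot is some 45 to 50 mm in from the thin end; driving takes 3 to 15 N; friction then holds it.
- wedge_tip (a point): Middle of the wedge's thin end, at bench level (x = +65 mm of the wedge); axes as the wedge.
- flap_wheel: Bystander: brown abrasive flap wheel lying flat, 90 mm diameter, 22 mm high, pale hub. Origin: centre of its underside.
- tub: Bystander: small cream open tub, 72 mm across the rim, 60 mm high. Origin: centre of its underside.
- blank: Bystander: copper-coloured knife blank with a dark wooden grip, lying flat, 150 x 24 mm, 12 mm high, long side along its x. Origin: centre of its underside.
- pan (a point): Middle of the top of the scale's round steel pan, 128 mm across, 77 mm over the bench and 25 mm to +x of the scale's middle; rocks with the scale.
- short_foot (a point): The short foot: 40 mm rubber ball under the scale's lug at x = -75, y = +85 mm (display end, +y side). This point: lowest point of the ball, about 1 mm over the bench when the scale leans fully, 9 mm when level. Axes: the scale's, tilted with the lean. The space under it and outside it (+y) is free.
Things that resemble listed ones, but are neither listed nor needed, are in the scene too. Several things look just like the wedge: the one meant starts farthest to the robot's right.

How it is judged:
At the end, for the whole second after the job is handed in: Scale level (lean under 0.015 rad) and still, bearing on the wedge with over 1.5 N; short foot's lowest point over the wedge, 5 mm or more in from the thin end; wedge flat on the bench (4 mm, 0.05 rad), at rest; flap wheel, tub and blank within 30 mm of their start (value of joint rocker below 0.015 rad and contact force between wedge and scale above 1.5 N and x of short_foot in the frame of wedge between -0.065 and 0.06 m and y of short_foot in the frame of wedge between -0.0225 and 0.0225 m and height (world z) of wedge below 0.004 m and angle between wedge's own z axis and vertical below 0.05 rad and linear speed of wedge below 0.01 m/s and velocity of joint rocker between -0.02 and 0.02 rad/s and distance of each of flap_wheel, tub, blank from where it was at the start of the episode below 0.03 m); the robot touches nothing.
It fails at once if the wedge is lifted more than 12 mm off the bench (height (world z) of wedge above 0.012 m).
It fails at once if the wedge is tipped by more than 0.3 rad (angle between wedge's own z axis and vertical above 0.3 rad).
It fails at once if the robot leans on the scale with more than 10 N (contact force between scale and the arm above 10 N or contact force between scale and the fingers above 10 N).
It fails at once if the flap wheel, tub or blank is moved more than 30 mm (distance of any of flap_wheel, tub, blank from where it was at the start of the episode above 0.03 m).
It also fails if it takes over 58 s, if anything falls off the work surface, if the arm or the gripper's body presses on something with over 40 N, if the wrist force passes 120 N, or if a joint passes its speed limit or range.

## Working session

There is one attempt and no reset: what is moved stays moved. The work goes in short steps, Python scripts to look and compute and a tool call to move; the robot and the scene stay as the last step left them, time stands still between calls to the robot, and variables do not carry over. Pictures are saved under pics/ and viewed, at most 10 in all, crops included, and the job is handed in when it is done.

Besides the shell and the picture viewer there is one more tool, called as a command line: name --argument value ..., lists and objects as JSON in quotes. play_rows: Moves the arm, as the interface text tells. Its arguments: {"type":"object","properties":{"xyz":{"type":"array","items":{"type":"array","items":{"type":"number"}}},"rot":{"type":"array","items":{"type":"array","items":{"type":"number"}}},"grip":{"type":"array","items":{"type":"number"}}},"required":["xyz","rot","grip"]}

```bash
mkdir -p pics; cat > h.py <<'E'
import numpy as np, cv2
from bench import readout, vision, ctrl
def cap(n):
    c=vision.camera(n); np.savez(f'{n}.npz',**{k:v for k,v in c.items()}); return c
def load(n): return np.load(f'{n}.npz')
def px(c,u,v):
    K=c['camera_matrix'];d=c['depth'][int(v),int(u)]
    p=np.array([(u-K[0,2])/K[0,0]*d,(v-K[1,2])/K[1,1]*d,d,1]);return (c['extrinsics']@p)[:3]
def plane(c,u,v,z):
    K=c['camera_matrix'];E=c['extrinsics'];r=E[:3,:3]@np.array([(u-K[0,2])/K[0,0],(v-K[1,2])/K[1,1],1]);o=E[:3,3]
    return o+r*(z-o[2])/r[2]
E
python3 - <<'E'
from h import *
for n in('top','scene'):
    c=cap(n); im=cv2.resize(c['color'][:,:,::-1],(800,600),interpolation=cv2.INTER_CUBIC); cv2.imwrite(f'pics/{n}0.png',im); print(c['extrinsics'].round(3),c['camera_matrix'])
print(readout.get_obs())
E
```

```text
[[-0.017 -0.994  0.105  0.398]
 [-1.     0.019  0.015  0.026]
 [-0.017 -0.105 -0.994  1.193]
 [ 0.     0.     0.     1.   ]] [[449.92100665   0.         252.87776671]
 [  0.         449.92100665 195.9985274 ]
 [  0.           0.           1.        ]]
[[ 0.865  0.286 -0.412  0.89 ]
 [ 0.501 -0.532  0.682 -0.62 ]
 [-0.024 -0.797 -0.604  0.671]
 [ 0.     0.     0.     1.   ]] [[414.38431874   0.         255.27258708]
 [  0.         414.38431874 183.32127212]
 [  0.           0.           1.        ]]
{'time_s': 0.1, 'q': array([ 1.02768640e+00,  1.81481297e-01,  1.60790719e+00,  5.06996340e-06,
        1.35378524e+00, -2.06332466e-01]), 'dq': array([ 1.85491343e-04, -2.32084309e-03, -2.59061503e-03, -1.88702821e-03,
       -1.26780734e-04, -8.80317613e-05]), 'joint_efforts': array([-3.96482765e-04, -4.45873654e+01, -3.52240241e+01, -3.92367747e-04,
        4.08955151e-03, -2.48233476e-05]), 'eef_pos': array([0.18976255, 0.54229446, 0.24946643]), 'eef_rot': array([-2.91650526e-04,  1.67594573e-01,  9.85855686e-01, -7.34776237e-04]), 'wrist_force': array([-0.01623652, -0.35751285, -0.73709566]), 'torque': array([0.01829648, 0.04916495, 0.03364544]), 'grasp_force': 0.0, 'opening': 1.0024061686677017}
```

View pics/top0.png

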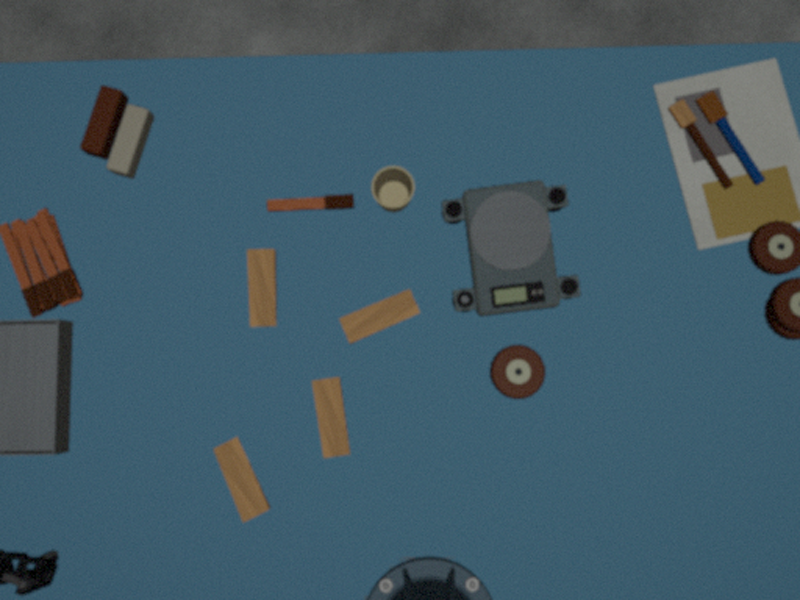

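View pics/scene0.png

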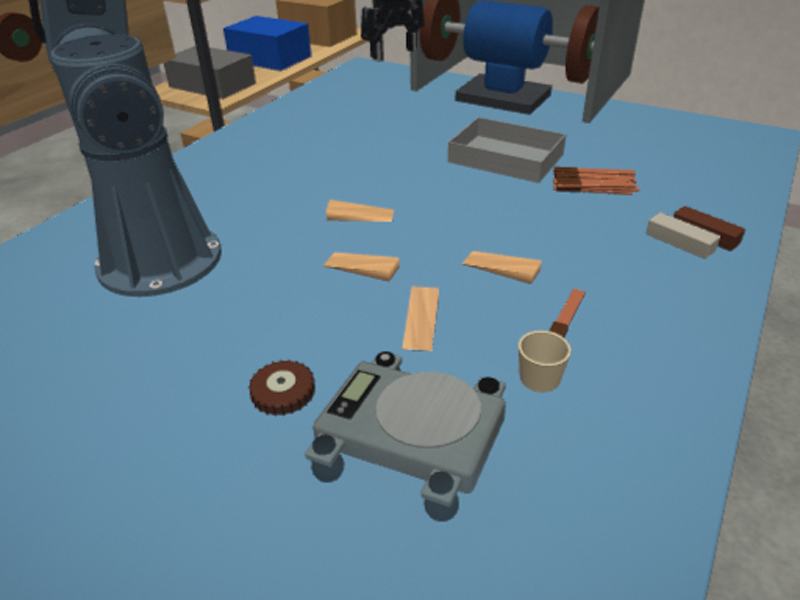

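Four wedge look-alikes are in the top view: (262,288), (380,315), (331,418) and (242,480). The one at (380,315) is farthest to the right, nearest the scale, and points at the display-end +y foot at (465,300). I'll confirm in a crop and measure it.

```bash
python3 - <<'E'
from h import *
c=load('top')
x0,y0,w,h=205,165,160,100
im=cv2.resize(c['color'][y0:y0+h,x0:x0+w,::-1],(800,500),interpolation=cv2.INTER_CUBIC); cv2.imwrite('pics/crop.png',np.clip(im*1.5,0,255).astype('uint8'))
hsv=cv2.cvtColor(c['color'],cv2.COLOR_RGB2HSV)
m=((hsv[...,0]<25)&(hsv[...,1]>70)&(hsv[...,2]>70)).astype('uint8')
n,l,s,ce=cv2.connectedComponentsWithStats(m)
for i in range(1,n):
    if s[i,4]>300 and 210<ce[i][0]<290 and 160<ce[i][1]<230:
        r=cv2.minAreaRect(np.argwhere(l==i)[:,::-1].astype(np.float32)); b=cv2.boxPoints(r); print(s[i],b)
        for u,v in b: print(plane(c,u,v,0.01))
        P=np.array([px(c,u,v) for v,u in np.argwhere(cv2.erode((l==i).astype('uint8'),np.ones((3,3)))>0)])
        A=np.c_[P[:,:2],np.ones(len(P))]; k=np.linalg.lstsq(A,P[:,2],rcond=None)[0]; print('slope',k,P.mean(0))
E
```

```text
[218 186  50  33 787] [[217.13792 203.65521]
 [261.55173 184.62073]
 [268.12067 199.9483 ]
 [223.70688 218.98279]]
[0.50475599 0.13839826 0.01      ]
[0.55317748 0.02007598 0.01      ]
[0.51204715 0.00352659 0.01      ]
[0.46392346 0.12144247 0.01      ]
slope [-0.08259899  0.13595093  0.04456531] [0.5078834  0.07177947 0.01237314]
```

View pics/crop.png

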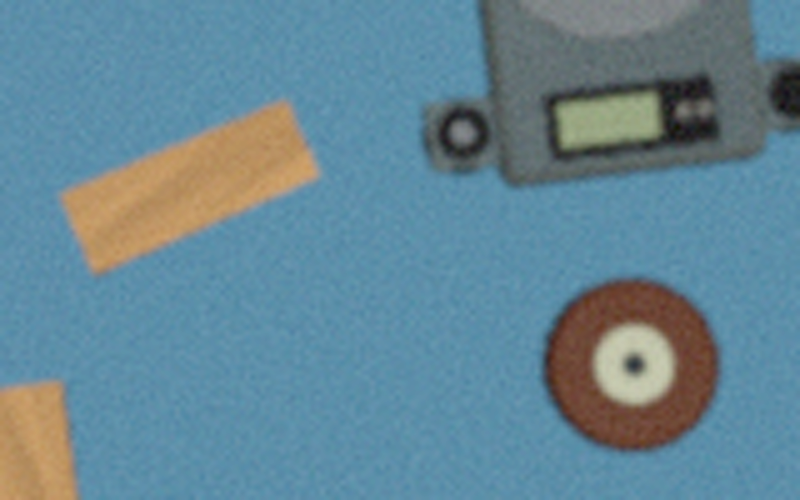

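The crop shows the wedge's thick end at left, (60,192)-(97,275), and its thin end at (290,100)-(320,175). The short foot's lug is at (463,133). The depth slope confirms thick at +y.

```bash
python3 - <<'E'
from h import *
c=load('top')
f=lambda u,v,z:plane(c,205+u/5,165+v/5,z)[:2]
a=[f(60,192,.022),f(97,275,.022)];b=[f(290,100,.0015),f(320,175,.0015)]
A=np.mean(a,0);B=np.mean(b,0);print('thick',A,a,'tip',B,b,np.linalg.norm(A-B),np.linalg.norm(a[0]-a[1]),np.linalg.norm(b[0]-b[1]))
# feet from 800px image
for n,(u,v) in dict(short=(465,299),nb=(569,287),pf=(454,209),nf=(557,196)).items():
    u,v=u*.64,v*.64; print(n,px(c,u,v), plane(c,u,v,.052)[:2])
for n,(u,v) in dict(flap=(518,371)).items(): print(n,px(c,u*.64,v*.64))
d=(B-A)/np.linalg.norm(B-A); F=px(c,465*.64,299*.64)[:2]; print('d',d,'along',(F-B)@d,'lat',(F-B)@np.array([-d[1],d[0]]))
print(ctrl.tips_ahead, [k for k in dir(ctrl) if k[0]!='_'],[k for k in dir(readout) if k[0]!='_'])
E
```

```text
thick [0.48246562 0.12814928] [array([0.5043551 , 0.13760891]), array([0.46057614, 0.11868966])] tip [0.53293694 0.00861338] [array([0.55319311, 0.01619232]), array([0.51268076, 0.00103444])] 0.12975433094147934 0.04769208341043672 0.04325519768856017
short [ 0.5283538  -0.07106978  0.05397535] [ 0.52857902 -0.07123735]
nb [ 0.54443575 -0.23997244  0.05640942] [ 0.54500194 -0.24100259]
pf [ 0.67647107 -0.05656029  0.06111363] [ 0.67870932 -0.05722147]
nf [ 0.69298565 -0.2243988   0.06723907] [ 0.6969722  -0.22778244]
flap [ 0.41045262 -0.15767484  0.02395251]
d [ 0.38897597 -0.9212479 ] along 0.0716252098306412 lat -0.035217034491402975
0.019 ['MotionError', 'hand_in', 'tips_ahead'] ['get_obs']
```

play_rows --xyz '[[-38, -33, 10], [-76, -67, 20], [-113, -100, 40], [-151, -134, 60], [-189, -167, 80], [-227, -200, 100], [-264, -234, 120], [-302, -267, 130], [-340, -301, 140], [-378, -334, 140]]' --rot '[[0, 0, 0.12], [0, 0, 0.24], [0, 0, 0.36], [0, 0, 0.48], [0, 0, 0.6], [0, 0, 0.72], [0, 0, 0.84], [0, 0, 0.96], [0, 0, 1.08], [0, 0, 1.127]]' --grip '[0, 0, 0, 0, 0, 0, 0, 0, 0, 0]'

```text
time_s: 1.35
eef_pos: [0.4361, 0.101, 0.1093]
eef_rot: [-0.001, 0.669, 0.743, -0.001]
wrist_force: [0.0, 0.4, 0.8]
opening: 0.0
grasp_force: 0.0
```

play_rows --xyz '[[0, 0, 30], [0, 0, 60], [0, 0, 80], [0, 0, 86], [0, 5, 86], [0, 10, 86], [0, 16, 86], [0, 22, 86], [0, 27, 86], [0, 31, 86]]' --rot '[[0, 0, 0], [0, 0, 0], [0, 0, 0], [0, 0, 0], [0, 0, 0], [0, 0, 0], [0, 0, 0], [0, 0, 0], [0, 0, 0], [0, 0, 0]]' --grip '[0, 0, 0, 0, 0, 0, 0, 0, 0, 0]'

```text
time_s: 2.6
eef_pos: [0.4675, 0.1059, 0.0243]
eef_rot: [-0.0, 0.668, 0.744, -0.0]
wrist_force: [-0.8, 0.0, 0.4]
opening: -0.002
grasp_force: 0.3
```

```bash
cat > w.py <<'E'
from h import *
import sys
c=cap('top'); hsv=cv2.cvtColor(c['color'],cv2.COLOR_RGB2HSV)
x0,y0,w,h=205,155,160,100
cv2.imwrite(f'pics/{sys.argv[1]}.png',np.clip(cv2.resize(c['color'][y0:y0+h,x0:x0+w,::-1],(800,500),interpolation=cv2.INTER_CUBIC)*1.5,0,255).astype('uint8'))
print(readout.get_obs()['eef_pos'])
E
python3 w.py a
```

```text
[0.46804155 0.10590109 0.02440532]
```

View pics/a.png

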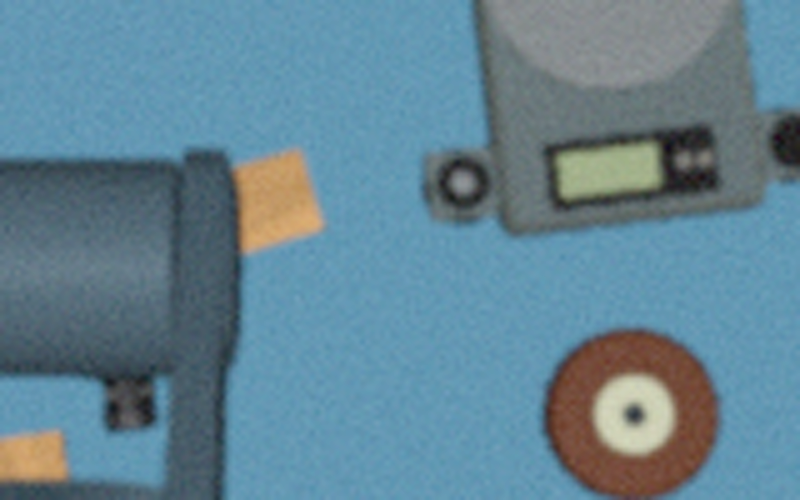

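Thin end is now at (302,150)-(323,228), so the wedge turned about 7° pivoting about its tip. I'll keep turning.

play_rows --xyz '[[0, 4, 0], [0, 8, 0], [0, 12, 0], [0, 16, 0], [0, 20, 0], [0, 24, 0], [0, 28, 0], [0, 28, 0], [0, 10, 0], [0, -10, 0]]' --rot '[[0, 0, 0], [0, 0, 0], [0, 0, 0], [0, 0, 0], [0, 0, 0], [0, 0, 0], [0, 0, 0], [0, 0, 0], [0, 0, 0], [0, 0, 0]]' --grip '[0, 0, 0, 0, 0, 0, 0, 0, 0, 0]'

```text
time_s: 3.9
eef_pos: [0.4571, 0.1047, 0.0244]
eef_rot: [0.0, 0.668, 0.744, 0.0]
wrist_force: [-0.8, 1.1, 0.1]
opening: 0.001
grasp_force: 0.0
```

play_rows --xyz '[[0, -8, 0], [0, -8, -15], [0, -8, -40], [-30, -8, -60], [70, -8, -60], [120, -8, -60], [160, -8, -60], [180, -8, -60], [180, -8, -60], [180, -8, -60]]' --rot '[[0, 0, 0], [0, 0, 0], [0, 0, 0], [0, 0, 0], [0, 0, 0], [0, 0, 0], [0, 0, 0], [0, 0, 0], [0, 0, 0], [0, 0, 0]]' --grip '[0.4, 0.4, 0.4, 0.4, 0.4, 0.4, 0.4, 0.4, 0.4, 0.4]'

```text
time_s: 5.15
eef_pos: [0.4308, 0.2826, 0.0849]
eef_rot: [0.0, 0.668, 0.744, 0.0]
wrist_force: [-0.1, -0.2, 0.4]
opening: 0.395
grasp_force: 0.0
```

```bash
python3 w.py b
```

```text
[0.43068141 0.28220806 0.08474347]
```

View pics/b.png

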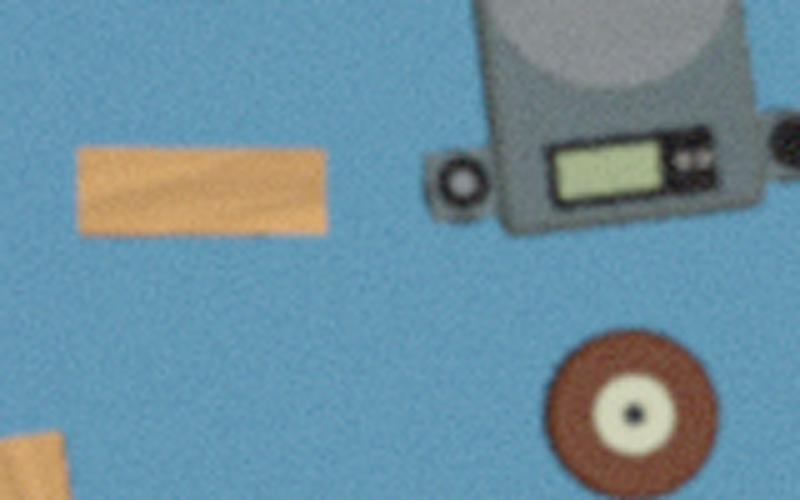

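The wedge now lies straight along the image, thick end x=78, thin end x=326, rows 148–235, and points at the foot at (463,183). Computing the push.

```bash
python3 - <<'E'
from h import *
c=load('top'); f=lambda u,v,z:plane(c,205+u/5,155+v/5,z)[:2]
A=(f(78,148,.022)+f(78,236,.022))/2;B=(f(326,148,.0015)+f(326,234,.0015))/2
F=px(c,205+463/5,155+183/5); d=(B-A)/np.linalg.norm(B-A); n=np.array([-d[1],d[0]])
print(A,B,np.linalg.norm(A-B),F,f(463,183,.05),d,np.degrees(np.arctan2(d[1],d[0])),'along',(F[:2]-B)@d,'lat',(F[:2]-B)@n)
R=readout.get_obs();print(R['eef_pos'],R['eef_rot'])
E
```

```text
[0.53054629 0.12792102] [ 0.53085497 -0.00254284] 0.13046422406780028 [ 0.5286601  -0.07174099  0.04586134] [ 0.52819048 -0.07138995] [ 0.002366  -0.9999972] -89.86443831695964 along 0.06919276522371018 lat -0.0023585813010781618
[0.43068141 0.28220806 0.08474347] [2.36406297e-04 6.68599392e-01 7.43622731e-01 1.78238806e-04]
```

play_rows --xyz '[[-40, 29, 0], [-80, 58, 0], [-117, 87, 0], [-117, 87, 20], [-117, 87, 40], [-117, 87, 55], [-117, 87, 64], [-117, 87, 64], [-117, 87, 64], [-117, 87, 64]]' --rot '[[0, 0, 0.05], [0, 0, 0.106], [0, 0, 0.106], [0, 0, 0.106], [0, 0, 0.106], [0, 0, 0.106], [0, 0, 0.106], [0, 0, 0.106], [0, 0, 0.106], [0, 0, 0.106]]' --grip '[0.3, 0.3, 0.3, 0.3, 0.3, 0.3, 0.3, 0.3, 0.3, 0.3]'

```text
time_s: 6.45
eef_pos: [0.5294, 0.1761, 0.0208]
eef_rot: [0.0, 0.707, 0.708, 0.0]
wrist_force: [-0.5, 0.7, 0.3]
opening: 0.3
grasp_force: 0.0
```

play_rows --xyz '[[-12, 0, 0], [-24, 0, 0], [-32, 0, 0], [-39, 0, 0], [-47, 0, 0], [-55, 0, 0], [-63, 0, 0], [-71, 0, 0], [-79, 0, 0], [-84, 0, 0]]' --rot '[[0, 0, 0], [0, 0, 0], [0, 0, 0], [0, 0, 0], [0, 0, 0], [0, 0, 0], [0, 0, 0], [0, 0, 0], [0, 0, 0], [0, 0, 0]]' --grip '[0.3, 0.3, 0.3, 0.3, 0.3, 0.3, 0.3, 0.3, 0.3, 0.3]'

```text
time_s: 7.7
eef_pos: [0.5292, 0.0914, 0.0203]
eef_rot: [0.0, 0.707, 0.707, 0.0]
wrist_force: [-0.1, 1.7, 0.2]
opening: 0.298
grasp_force: 0.5
```

```bash
python3 w.py d
```

```text
[0.52924068 0.0909281  0.02028624]
```

View pics/d.png

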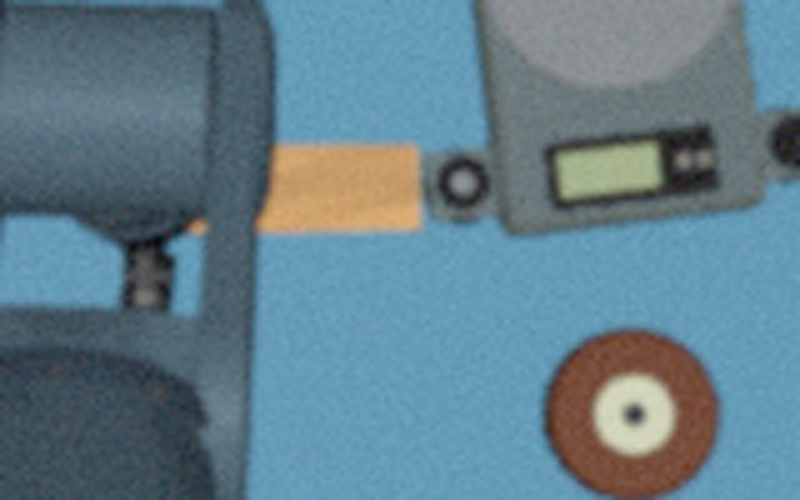

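The wedge is straight, rows 146–231, with its tip at x=421 just short of the lug. Now driving it in.

play_rows --xyz '[[-6, 0, 0], [-12, 0, 0], [-17, 0, 0], [-22, 0, 0], [-27, 0, 0], [-32, 0, 0], [-37, 0, 0], [-42, 0, 0], [-46, 0, 0], [-50, 0, 0]]' --rot '[[0, 0, 0], [0, 0, 0], [0, 0, 0], [0, 0, 0], [0, 0, 0], [0, 0, 0], [0, 0, 0], [0, 0, 0], [0, 0, 0], [0, 0, 0]]' --grip '[0.3, 0.3, 0.3, 0.3, 0.3, 0.3, 0.3, 0.3, 0.3, 0.3]'

```text
time_s: 9.0
eef_pos: [0.529, 0.043, 0.0203]
eef_rot: [-0.001, 0.707, 0.707, 0.001]
wrist_force: [-0.5, 8.4, 1.5]
opening: 0.296
grasp_force: 4.1
```

```bash
cat > lean.py <<'E'
from h import *
c=cap('top')
# scale pan + body heights: corner lug heights
for n,(u,v) in dict(short=(465,299),nb=(569,287),pf=(454,209),nf=(557,196)).items():
    u,v=int(u*.64),int(v*.64); print(n,np.median([px(c,a,b)[2] for a in range(u-2,u+3) for b in range(v-2,v+3)]).round(4))
P=np.array([px(c,u,v) for u in range(310,346,2) for v in range(130,166,2)])
k=np.linalg.lstsq(np.c_[P[:,:2],np.ones(len(P))],P[:,2],rcond=None)[0];print('pan slope',k,P[:,2].mean())
print(readout.get_obs()['eef_pos'],readout.get_obs()['wrist_force'])
E
python3 lean.py
```

```text
short 0.0566
nb 0.0579
pf 0.0581
nf 0.0618
pan slope [-0.82751402  0.61902627  0.69754002] 0.08143803549770505
[0.52905826 0.04243977 0.02029714] [-0.41932306  4.38879961  1.78193302]
```

play_rows --xyz '[[-2, 0, 0], [-4, 0, 0], [-6, 0, 0], [-8, 0, 0], [-10, 0, 0], [-12, 0, 0], [-14, 0, 0], [-15, 0, 0], [-15, 0, 0], [-15, 0, 0]]' --rot '[[0, 0, 0], [0, 0, 0], [0, 0, 0], [0, 0, 0], [0, 0, 0], [0, 0, 0], [0, 0, 0], [0, 0, 0], [0, 0, 0], [0, 0, 0]]' --grip '[0.3, 0.3, 0.3, 0.3, 0.3, 0.3, 0.3, 0.3, 0.3, 0.3]'

```text
time_s: 10.3
eef_pos: [0.529, 0.0279, 0.0203]
eef_rot: [-0.001, 0.707, 0.707, 0.0]
wrist_force: [-0.3, 6.4, 2.8]
opening: 0.303
grasp_force: 3.4
```

```bash
cat > lean.py <<'E'
from h import *
def slope(c):
    u,v=np.meshgrid(np.arange(512),np.arange(384)); K=c['camera_matrix'];d=c['depth']
    P=np.stack([(u-K[0,2])/K[0,0]*d,(v-K[1,2])/K[1,1]*d,d],-1)@c['extrinsics'][:3,:3].T+c['extrinsics'][:3,3]
    m=np.hypot(P[...,0]-.6322,P[...,1]+.1463)<.055   # pan centre
    m&=abs(P[...,2]-.077)<.02
    Q=P[m]; k=np.linalg.lstsq(np.c_[Q[:,:2],np.ones(len(Q))],Q[:,2],rcond=None)[0]
    r=Q[:,2]-np.c_[Q[:,:2],np.ones(len(Q))]@k
    print(len(Q),'slope',k[:2].round(4),'mag',np.hypot(*k[:2]).round(4),'z',Q[:,2].mean().round(4),'rms',r.std().round(4))
if __name__=='__main__':
    slope(load('scene')); slope(cap('scene')); print(readout.get_obs()['eef_pos'],readout.get_obs()['wrist_force'])
E
python3 lean.py
```

```text
1925 slope [ 0.0605 -0.017 ] mag 0.0628 z 0.0779 rms 0.0025
1979 slope [0.009  0.0018] mag 0.0092 z 0.077 rms 0.0016
[0.52899503 0.02791261 0.02028647] [-0.08898713  6.98409939  0.57530066]
```

play_rows --xyz '[[-1, 0, 0], [-2, 0, 0], [-3, 0, 0], [-3, 0, 0], [-3, 0, 0], [-3, 0, 0], [-3, 0, 0], [-3, 0, 0], [-3, 0, 0], [-3, 0, 0]]' --rot '[[0, 0, 0], [0, 0, 0], [0, 0, 0], [0, 0, 0], [0, 0, 0], [0, 0, 0], [0, 0, 0], [0, 0, 0], [0, 0, 0], [0, 0, 0]]' --grip '[0.3, 0.3, 0.3, 0.3, 0.3, 0.3, 0.3, 0.3, 0.3, 0.3]'

```text
time_s: 11.6
eef_pos: [0.529, 0.025, 0.0203]
eef_rot: [-0.001, 0.707, 0.707, 0.001]
wrist_force: [-0.1, 7.2, 1.7]
opening: 0.296
grasp_force: 3.5
```

```bash
python3 lean.py
```

```text
1979 slope [0.009  0.0018] mag 0.0092 z 0.077 rms 0.0016
1979 slope [0.0064 0.0026] mag 0.0069 z 0.077 rms 0.0015
[0.52901413 0.02496855 0.0203056 ] [0.03038074 6.2473002  1.48243118]
```

play_rows --xyz '[[-1, 0, 0], [-2, 0, 0], [-3, 0, 0], [-3, 0, 0], [-3, 0, 0], [-3, 0, 0], [-3, 0, 0], [-3, 0, 0], [-3, 0, 0], [-3, 0, 0]]' --rot '[[0, 0, 0], [0, 0, 0], [0, 0, 0], [0, 0, 0], [0, 0, 0], [0, 0, 0], [0, 0, 0], [0, 0, 0], [0, 0, 0], [0, 0, 0]]' --grip '[0.3, 0.3, 0.3, 0.3, 0.3, 0.3, 0.3, 0.3, 0.3, 0.3]'

```text
time_s: 12.9
eef_pos: [0.529, 0.0225, 0.0203]
eef_rot: [-0.001, 0.707, 0.707, 0.001]
wrist_force: [0.0, 9.1, 2.5]
opening: 0.297
grasp_force: 4.8
```

```bash
python3 lean.py
```

```text
1979 slope [0.0064 0.0026] mag 0.0069 z 0.077 rms 0.0015
1986 slope [0.0041 0.0043] mag 0.0059 z 0.077 rms 0.0016
[0.52899031 0.02249699 0.02029672] [0.17993442 9.58078837 2.87979787]
```

Force rose and the TCP lagged, so the hard stop is reached. Backing off.

play_rows --xyz '[[2, 0, 0], [6, 0, 0], [15, 0, 0], [30, 0, 0], [50, 0, 0], [60, 0, -30], [70, 0, -80], [90, 0, -120], [130, 0, -140], [180, 0, -150]]' --rot '[[0, 0, 0], [0, 0, 0], [0, 0, 0], [0, 0, 0], [0, 0, 0], [0, 0, 0], [0, 0, 0], [0, 0, 0], [0, 0, 0], [0, 0, 0]]' --grip '[0.3, 0.3, 0.3, 0.3, 0.3, 0.3, 0.3, 0.3, 0.3, 0.3]'

```text
time_s: 14.2
eef_pos: [0.5297, 0.2025, 0.1723]
eef_rot: [0.001, 0.707, 0.707, 0.001]
wrist_force: [1.2, -0.4, 0.3]
opening: 0.299
grasp_force: 0.0
```

```bash
python3 lean.py; python3 w.py e
```

```text
1986 slope [0.0041 0.0043] mag 0.0059 z 0.077 rms 0.0016
1989 slope [0.0044 0.0059] mag 0.0074 z 0.077 rms 0.0016
[0.5292423 0.2083243 0.1732886] [-1.46641479  2.68730205  1.72826315]
[0.52913075 0.20582487 0.17213162]
```

View pics/e.png

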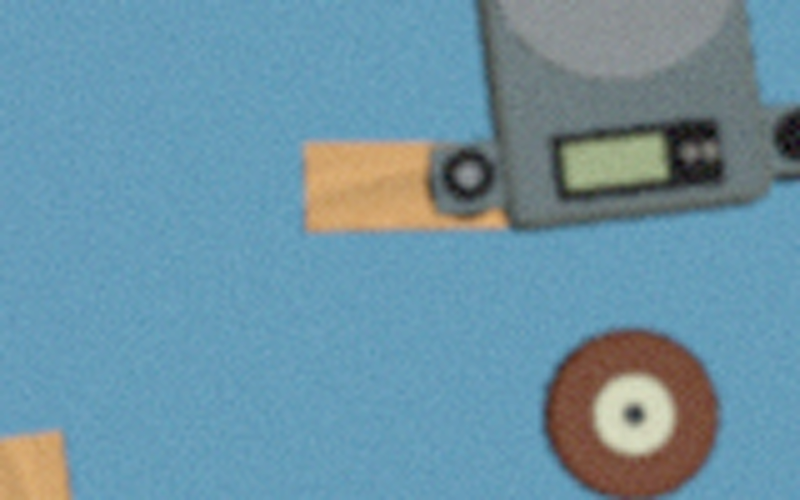

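The wedge's thick end is at x=304, with the foot lug at (468,175) over its middle. The scale stays level after letting go, and the flap wheel has not moved.

```bash
python3 -c "
from bench import ctrl
print(ctrl.hand_in())"
```

```text
the job is handed in; nothing more can be done
None
```

I pushed the wedge about 49 mm in under the short foot, and the scale stayed level in the camera check after I backed the arm clear. The job is handed in; hand-in returned no verdict.

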